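# Demagnetise a valve gate

### The job

Clear the demagnetiser: drop the two loose brass nuts lying on its guard plate into the yellow bin standing beside it. Then take the valve gate with the yellow band out of the wooden rack, pass it foot first, upright, down through the slot in the guard, and finish while still holding it there, still, with its yellow band level with the guard's top face so that it hangs from the gripper and is not let down onto the guard. Leave the gate with the blue band and all the other things on the bench where they are.

Things in the scene. Friction and masses are not known exactly. Their poses are not given: they have to be found in the camera images.
- demag: Demagnetiser, a fixed hollow blue case 200 (x) x 180 (y) x 120 mm high with a bare aluminium guard plate 10 mm thick as its top; copper coil inside (look only, nothing obstructs the space under the slot). Origin: centre of its underside, on the bench; z up. Its turn about the vertical varies.
- slot (a point): Centre of the slot in the guard plate, at the guard's top face (120 mm above the bench). The slot is 64 mm long along the demagnetiser's x and 16 mm wide along its y: 2 mm clearance on every side of the gate blade. It goes right through the 10 mm plate; below it is 104 mm of free depth. Axes as the demagnetiser's.
- rack: Fixed wooden block 200 (x) x 70 (y) x 50 mm high with two upright slots 65 x 17 mm, in line along its x, centres 50 mm either side of the middle, 42 mm deep (slot floor 8 mm above the bench). A gate stands in each. Origin: centre of its underside. The rack and the yellow bin may stand on either side of the demagnetiser.
- gate: The valve gate to treat, loose steel, 0.45 to 0.85 kg, upright in a rack slot. Blade 60 (x) x 12 (y) x 95 mm high, above it a dark head 36 x 22 (y) x 45 mm high (140 in all), gripped from above across its 22 mm. Yellow band round the blade 60 to 80 mm above the foot; head top yellow too. The head is too thick for the slot. Origin: centre of the foot; z up. A half turn about z makes no difference.
- gate_band (a point): Centre of the gate at mid height of its yellow band, 70 mm above the foot.
- spare_gate: A gate of the same shape but with a blue band and blue head top, in the other rack slot; leave it alone. Origin as the gate's.
- nut_a: Loose brass-coloured hexagon nut, 30 mm across flats, 18 mm high, 70 g, lying flat on the guard plate to one side of the slot. Origin: centre of its underside; two opposite flats face +y and -y of its own frame, the others lie 60 degrees on.
- nut_b: The second nut, the same as the first, on the other side of the slot.
- bin: Yellow open plastic bin, loose, 0.5 kg, 160 (x) x 120 (y) x 60 mm high, walls and floor 4 mm thick, empty. Origin: centre of its underside, z up.
- spray_can: Bystander: standing spray can, 60 mm across, 190 mm high. Origin: centre of its underside.
- jar: Bystander: white jar, 70 mm across, 90 mm high. Origin: centre of its underside.
- wrench: Bystander: wrench lying on the bench. Origin near its middle.
- screwdriver: Bystander: screwdriver lying on the bench. Origin near its middle.

How it is judged:
On the way, in this order (a step that is already met when the one before it is completed fails the run):
1. both nuts lie in the yellow bin (x of nut_a in the frame of bin between -0.075 and 0.075 m and y of nut_a in the frame of bin between -0.055 and 0.055 m and z of nut_a in the frame of bin between -0.005 and 0.05 m and x of nut_b in the frame of bin between -0.075 and 0.075 m and y of nut_b in the frame of bin between -0.055 and 0.055 m and z of nut_b in the frame of bin between -0.005 and 0.05 m), for 0.2 s.
2. the yellow-banded gate stands through the slot, band at the guard's top face, held by the fingers (x of gate_band in the frame of slot between -0.006 and 0.006 m and y of gate_band in the frame of slot between -0.006 and 0.006 m and z of gate_band in the frame of slot between -0.012 and 0.012 m and z of gate in the frame of slot below -0.05 m and angle between gate's own z axis and vertical below 0.15 rad and angle between the x axis of gate and the x axis of demag, either way round below 0.15 rad and contact force between the fingers and gate above 2 N), for 0.2 s.
At the end, for the whole second after the job is handed in: Both nuts in the upright bin; the yellow-banded gate upright (0.15 rad) and in line in the slot, mid band within 12 mm of the guard's top face in height and 6 mm of the slot centre, at rest (under 30 mm/s), gripped by the fingers (over 2 N). Let go, it would sink 25 mm too low (all of step 1 and all of step 2 and linear speed of gate below 0.03 m/s and angle between bin's own z axis and vertical below 0.2 rad); the arm keeps its last pose, push and grip.
It fails at once if the blue-banded gate moved more than 40 mm (distance of spare_gate from where it was at the start of the episode above 0.04 m).
It fails at once if another thing on the bench (can, jar, wrench, screwdriver) moved more than 40 mm (distance of any of spray_can, jar, wrench, screwdriver from where it was at the start of the episode above 0.04 m).
It also fails if it takes over 72 s, if anything falls off the work surface, if the arm or the gripper's body presses on something with over 40 N, if the wrist force passes 120 N, or if a joint passes its speed limit or range.

### The arm

A 6-joint arm with a two-finger parallel gripper is mounted at the origin on the work surface. World frame = base frame: x ahead of the robot, y to its left, z up, the work surface at z = 0. Lengths are in m, angles in rad, forces in N, time in s.
With the tool pointing down it reaches from about 0.35 to 0.975 m from the base axis. Payload 7.1 kg.
Tool frame: the origin (TCP) lies midway between the tips of the shut fingers; the grasp point (between the pads) lies 19 mm behind it (pinch_z is the distance from the TCP to the grasp point, in m); y points along the fingers, x is the direction in which the jaws open and shut, and the axes are right-handed (so a half turn about y gives the same grasp; the last joint's range is limited). The gripper opens to 88 mm and grips with 3 to 60 N. Pads are 20 mm wide; open, the fingers measure 115 mm over their backs; the gripper's body (75 mm by 178 mm) begins 61 mm behind the grasp point.
Start: joints at [1.292, 0.423, 1.63, -0, 1.089, -0.019], TCP at [0.161, 0.604, 0.223] pointing down, gripper open.
Joint ranges: [-3, 3], [-0.9, 2.11], [0.09, 2.58], [-1.31, 4.45], [0.11, 2.69], [-2.54, 2.54]. Speed limits (rad/s): [2.39, 2.39, 3.01, 3.14, 3.14, 3.14].

### API

Orientations are given as a unit quaternion [x, y, z, w].
In Python, from station import * gives the robot as it stands.
- The arm moves only by the shell command python3 -m pendant 'ROWS' [FORCE]. ROWS is JSON, one flat list of numbers, 7 for each row, row after row: the shift along the tool's x, y, z in units of 50 cm (1.0 is 50 cm), then the turn, a rotation vector about the tool's x, y, z in units of 1.5 rad (1.0 is 1.5 rad), then the opening, from 0 (shut) to 1 (fully open). In form: [x, y, z, wx, wy, wz, fingers, x, y, z, wx, wy, wz, fingers, ...]. A call has 1 to 12 rows; each row is the pose to reach, as a shift and turn from the pose measured when the call began, along the tool's axes at that moment; what a row does not reach only later rows make up. A row lasts 1/12 s, in which the tool goes at most 41.7 mm and 7.16 degrees, less where a joint would pass 70% of its speed; a pose out of reach is approached as far as the arm can. A call with a number of a shift or a turn outside -1 to 1 is refused whole. A call with a gripper value outside its range is refused whole. The fingers move at their own pace and stop on an object; FORCE is the grip in N (left out, the last holds). Time passes only in rows, so rows that repeat a pose let the fingers close. It gives the time, the measured TCP pose, the force and the opening at its end, in the units of the state.
- get_obs(): the state, without advancing time (a new reading comes with each control period).
- capture(name): name is "scene" or "top"; returns the picture (384x512x3 uint8, blue, green, red); there is no depth.
- camera_model(name): a dict with "K" (3x3 intrinsics, pixels), "R" (3x3) and "t" (3): a world point X has camera coordinates R X + t. Camera axes: x right, y down, z forward; pixel columns grow to the right and rows downward; lengths in m; the calibration is good to about 2 mm. A picture is of the moment at which its call begins. camera_model takes no time and is no camera call.
- finish_job(): hands the job in, once; it reports no verdict.
The state is a dict: "time": time; "joints": joint angles; "joint_velocities": joint speeds; "tau": joint torques, N m; "tcp_pos": TCP position; "tcp_rot": TCP orientation; "force": force on the tool from outside, world axes, zero at the start; "wrist_torque": the same for the moment, N m; "gripper_width": finger opening in m.
Only numpy, scipy, OpenCV 4.12 (cv2) and the standard library are available. Lean on these libraries where they do the work, as an engineer would, in place of code of your own. Each camera call takes 0.05 s, during which the arm holds its last target. There are 200 camera calls.

## Working session

There is one attempt and no reset: what is moved stays moved. The work goes in short steps, Python scripts to look and compute and a shell command to move; the robot and the scene stay as the last step left them, time stands still between calls to the robot, and variables do not carry over. Pictures are saved under pics/ and viewed, about 8 in all and at most 12, crops included, and the job is handed in when it is done.

```bash
mkdir -p pics; python3 - <<'E'
from station import *
import cv2,numpy as np
o=get_obs(); print(o['time'],o['tcp_pos'],o['tcp_rot'],o['gripper_width'],o['force'])
for n in("scene","top"):
    im=capture(n); cv2.imwrite(f"pics/{n}0.png",im); c=camera_model(n); print(n,np.round(c['K'],1).tolist(),np.round(c['R'],3).tolist(),np.round(c['t'],3), np.round(-np.array(c['R']).T@c['t'],3))
a=cv2.imread("pics/scene0.png");b=cv2.imread("pics/top0.png")
E
```

```text
0.0 [0.16037002 0.60350052 0.22190138] [ 0.56087952  0.43058526 -0.43145145 -0.56023222] 0.08739482438321937 [-0.07803104  0.39666564  0.608938  ]
scene [[351.5, 0.0, 260.5], [0.0, 351.5, 188.8], [0.0, 0.0, 1.0]] [[-0.79, 0.613, -0.005], [0.438, 0.559, -0.704], [-0.429, -0.558, -0.71]] [ 0.403 -0.167  1.384] [0.986 0.619 0.867]
top [[420.3, 0.0, 259.4], [0.0, 420.3, 193.9], [0.0, 0.0, 1.0]] [[-0.006, -1.0, 0.021], [-0.993, 0.004, -0.114], [0.114, -0.021, -0.993]] [-0.008  0.554  1.637] [0.363 0.025 1.689]
```

View pics/top0.png

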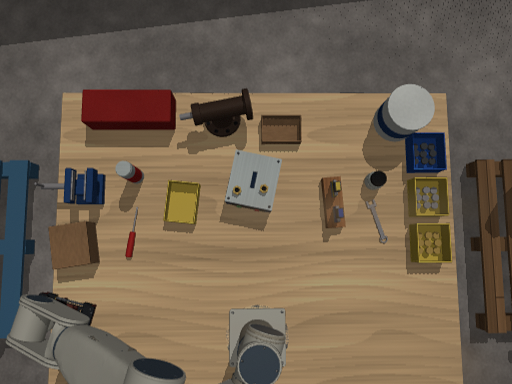

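View pics/scene0.png

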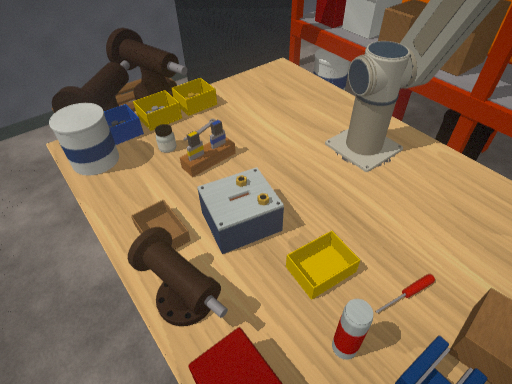

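The top view shows the demagnetiser near (253,181), the nuts at (236,191) and (264,188), the bin at (182,203), and the rack at (332,202) with the yellow gate at (337,187) and the blue at (340,213). The scene view agrees. Next I'll measure with masks.

```bash
cat > h.py <<'E'
import cv2,numpy as np
from station import *
from scipy.spatial.transform import Rotation as Rn
def ray(n,uv,z):
    c=camera_model(n);K,R,t=map(np.array,(c['K'],c['R'],c['t']))
    d=R.T@np.linalg.solve(K,[uv[0],uv[1],1.]);C=-R.T@t
    return C+d*(z-C[2])/d[2]
def tri(u1,u2):
    A=[];b=[]
    for n,u in(("top",u1),("scene",u2)):
        c=camera_model(n);K,R,t=map(np.array,(c['K'],c['R'],c['t']));P=K@np.c_[R,t]
        for i in(0,1):
            r=u[i]*P[2]-P[i];A.append(r[:3]);b.append(-r[3])
    return np.linalg.lstsq(np.array(A),np.array(b),rcond=None)[0]
def proj(n,X):
    c=camera_model(n);p=np.array(c['K'])@(np.array(c['R'])@X+c['t']);return p[:2]/p[2]
def blobs(im,lo,hi,box,amin=8):
    m=cv2.inRange(cv2.cvtColor(im,cv2.COLOR_BGR2HSV),lo,hi);k=np.zeros_like(m);x0,y0,x1,y1=box;k[y0:y1,x0:x1]=m[y0:y1,x0:x1]
    cs,_=cv2.findContours(k,cv2.RETR_EXTERNAL,cv2.CHAIN_APPROX_NONE)
    out=[]
    for c in cs:
        m1=cv2.drawContours(np.zeros_like(m),[c],-1,255,-1);M=cv2.moments(m1,True)
        if M['m00']>=amin: out.append((M['m00'],(M['m10']/M['m00'],M['m01']/M['m00']),cv2.minAreaRect(c)))
    return out
def rel(p,Rw=None):
    "rows numbers (shift,turn) to reach tcp p (and world rotation matrix)"
    o=get_obs();R0=Rn.from_quat(o['tcp_rot'])
    s=R0.inv().apply(np.array(p)-o['tcp_pos'])/.5
    w=np.zeros(3) if Rw is None else (R0.inv()*Rn.from_matrix(Rw)).as_rotvec()/1.5
    return np.round(s,4),np.round(w,4)
def down(yaw):
    "tool y down, tool x along yaw"
    x=np.array([np.cos(yaw),np.sin(yaw),0]);y=np.array([0,0,-1.]);return np.c_[x,y,np.cross(x,y)]
E
python3 - <<'E'
from h import *
o=get_obs();print(np.round(Rn.from_quat(o['tcp_rot']).as_matrix(),3))
a=cv2.imread("pics/top0.png");s=cv2.imread("pics/scene0.png")
print("top yellowish");
for b in blobs(a,(18,90,60),(35,255,255),(160,140,360,240)):print(np.round(b[0]),np.round(b[1],1),b[2])
print("top blue")
for b in blobs(a,(100,60,30),(130,255,255),(160,140,360,240),3):print(np.round(b[0]),np.round(b[1],1),b[2])
print("scene yellow")
for b in blobs(s,(18,110,60),(35,255,255),(170,100,370,310)):print(np.round(b[0]),np.round(b[1],1),b[2])
print("top plate grey")
for b in blobs(a,(0,0,120),(180,50,255),(215,140,290,220),500):print(np.round(b[0]),np.round(b[1],1),b[2],[np.round(ray("top",q,.12),4).tolist() for q in cv2.boxPoints(b[2])])
A=cv2.resize(a[140:240,160:360],None,fx=4,fy=4,interpolation=2)
B=cv2.resize(s[110:230,170:300],None,fx=4,fy=4,interpolation=2)
im=np.zeros((A.shape[0]+0,800,3),np.uint8);cv2.imwrite("pics/c1.png",A);cv2.imwrite("pics/c2.png",B)
E
```

```text
[[ 0.257 -0.    -0.966]
 [ 0.966 -0.001  0.257]
 [-0.001 -1.     0.   ]]
top yellowish
14.0 [348.6 203.2] ((349.0, 203.5), (1.0, 10.0), 90.0)
14.0 [332.9 192. ] ((332.5826110839844, 191.27525329589844), (10.440306663513184, 1.9156526327133179), 73.3007583618164)
57.0 [236.5 189.9] ((236.5, 190.0), (8.0, 7.0), 90.0)
54.0 [263.5 188.4] ((263.2500305175781, 188.25003051757812), (7.77817440032959, 7.071067810058594), 45.0)
44.0 [337.9 186. ] ((338.0, 185.5), (9.0, 4.0), 90.0)
1455.0 [181.5 201.7] ((181.4334259033203, 201.81570434570312), (34.2344856262207, 43.34810256958008), 6.709836959838867)
8.0 [191.5 152. ] ((191.62161254882812, 152.22972106933594), (1.64398992061615, 7.069156646728516), 80.53767395019531)
287.0 [289.3 151. ] ((291.5, 151.5), (5.0, 101.0), 90.0)
179.0 [219.1 151.6] ((217.5, 152.5), (7.0, 33.0), 90.0)
546.0 [259.6 143.8] ((267.50762939453125, 143.32965087890625), (159.012451171875, 6.215508460998535), 0.6510604023933411)
top blue
31.0 [340.5 212.4] ((340.5, 212.5), (7.0, 3.0), 90.0)
56.0 [253.  179.3] ((252.96343994140625, 179.49156188964844), (3.447845697402954, 15.
[... 13898 characters left out ...]
100.8] ((312.0, 101.0), (2.0, 6.0), 90.0)
402.0 [327.6 114.7] ((322.8269348144531, 116.28314208984375), (52.236698150634766, 29.086341857910156), 4.864514350891113)
10.0 [280.4 101.3] ((281.0, 102.0), (4.0, 4.0), 90.0)
16.0 [275.2 103.4] ((275.1341552734375, 104.20733642578125), (5.4660820960998535, 6.4031243324279785), 38.65980529785156)
3886.0 [262.3 131.6] ((276.2385559082031, 139.14637756347656), (226.02783203125, 64.26615905761719), 23.696136474609375)
top plate grey
2487.0 [253.2 179.4] ((253.24876403808594, 179.33901977539062), (47.84247970581055, 52.242591857910156), 12.094757080078125) [[0.5218, 0.1226, 0.12], [0.7168, 0.0817, 0.12], [0.6777, -0.0959, 0.12], [0.4833, -0.0524, 0.12]]
```

View pics/c1.png

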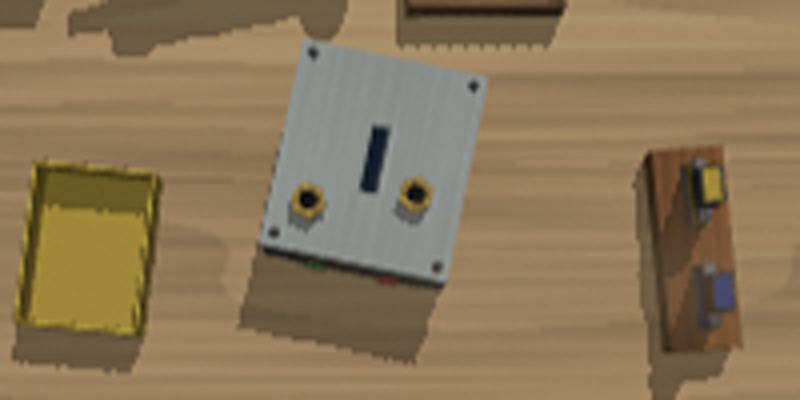

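View pics/c2.png

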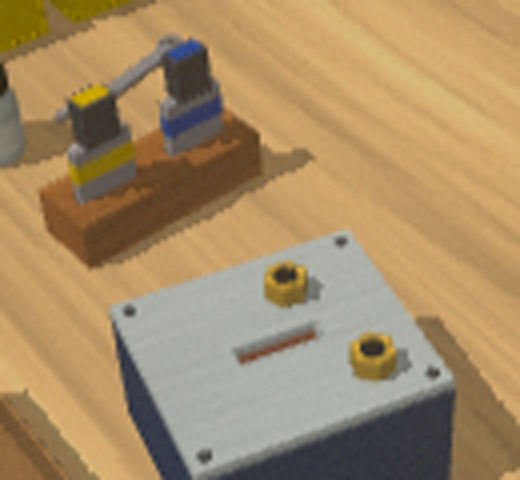

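```bash
cat > m.py <<'E'
from h import *
f=lambda o,x,y:((x+.5)/4-.5+o[0],(y+.5)/4-.5+o[1])
T=(160,140);S=(170,110)
print("slot top-ray",ray("top",(253.0,179.3),.12)[:2]," slot tri",tri((253.0,179.3),f(S,276,342)))
print("plate corner holes",[np.round(ray("top",f(T,*p),.12)[:2],4).tolist() for p in((313,53),(474,86),(437,267),(273,232))])
print("scene corner holes",[np.round(ray("scene",f(S,*p),.12)[:2],4).tolist() for p in((129,311),(341,241),(433,373),(204,456))])
for a,b in(((308,199),(374,343)),((416,193),(287,269))):
    print("nut",tri(f(T,*a),f(S,*b)),ray("top",f(T,*a),.138)[:2],ray("scene",f(S,*b),.138)[:2])
print("gate head",tri((337.9,186.),(191.8,133.4)),ray("top",(337.9,186),.148)[:2],ray("scene",(191.8,133.4),.148)[:2])
print("spare head",tri((340.5,212.4),f(S,185,48)),ray("top",(340.5,212.4),.148)[:2])
print("rack corners",[np.round(ray("top",f(T,*p),.05)[:2],4).tolist() for p in((645,155),(722,147),(742,348),(665,352))])
print("bin",ray("top",(181.5,201.7),.05)[:2])
E
python3 m.py
python3 - <<'E'
from h import *
s=cv2.imread("pics/scene0.png");a=cv2.imread("pics/top0.png")
B=cv2.resize(s[165:210,225:285],None,fx=8,fy=8,interpolation=2);A=cv2.resize(a[175:205,225:280],None,fx=8,fy=8,interpolation=2)
im=np.zeros((600,480,3),np.uint8);im[:360]=B;im[360:600,:440]=A;cv2.imwrite("pics/c3.png",im)
E
```

```text
slot top-ray [0.59930665 0.01505354]  slot tri [0.60006675 0.01437041 0.12058633]
plate corner holes [[0.7009, 0.072], [0.6687, -0.0807], [0.4965, -0.044], [0.5302, 0.1096]]
scene corner holes [[0.6692, -0.0818], [0.4965, -0.0457], [0.5298, 0.1077], [0.7017, 0.0703]]
nut [0.55840935 0.07587914 0.14347817] [0.55894668 0.07619825] [0.55538288 0.07155061]
nut [ 0.56330594 -0.02399788  0.14463634] [ 0.56420237 -0.02423836] [ 0.55938116 -0.0298556 ]
gate head [ 0.57035531 -0.30105734  0.14733058] [ 0.56892365 -0.30001661] [ 0.57229458 -0.30191316]
spare head [ 0.47082084 -0.30665927  0.15027785] [ 0.47066372 -0.30691383]
rack corners [[0.6127, -0.2539], [0.6205, -0.3306], [0.4217, -0.3446], [0.4183, -0.269]]
bin [0.52236763 0.29409671]
```

View pics/c3.png

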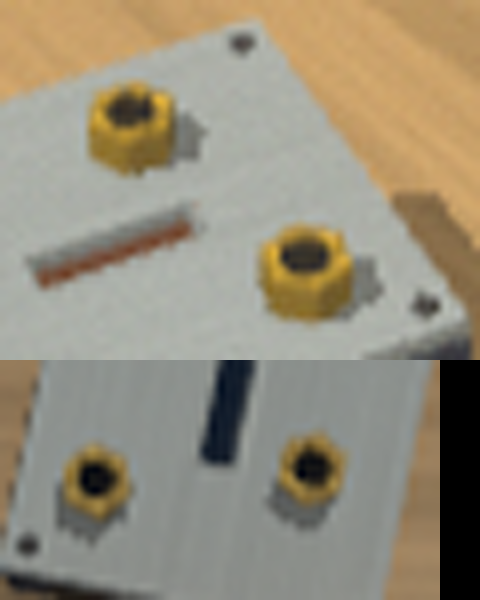

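The enlargement shows the nuts' corners pointing roughly along world x, with flats facing about ±y. Jaws at yaw of about 1.36 suit both nuts and the slot.

```bash
python3 - <<'E'
from h import *
for a,b in(((236.5,189.9),(262.9,198.7)),((263.5,188.4),(240.9,180.5))):
    print("nut",tri(a,b),ray("top",a,.134)[:2],ray("scene",b,.130)[:2])
p=np.array([.559,.0745])
for z in(.20,.125): print(z,rel([.557,.0745,z],down(1.358)))
print(rel([.561,-.026,.2],down(1.358)))
E
```

```text
nut [0.55856746 0.07639552 0.13005812] [0.55748216 0.07679559] [0.55932497 0.07553094]
nut [ 0.56398051 -0.02455294  0.12937242] [ 0.56274714 -0.02388405] [ 0.56515398 -0.02486519]
0.2 (array([-0.8187,  0.0451, -1.0384]), array([-0.    , -0.0313, -0.0009]))
0.125 (array([-0.8185,  0.1951, -1.0384]), array([-0.    , -0.0313, -0.0009]))
(array([-1.0109,  0.0454, -1.0978]), array([-0.    , -0.0313, -0.0009]))
```

```bash
python3 -m pendant '[-0.4,0.02,-0.5,0,-0.0313,0,0.72,-0.4,0.02,-0.5,0,-0.0313,0,0.72,-0.4,0.02,-0.5,0,-0.0313,0,0.72,-0.4,0.02,-0.5,0,-0.0313,0,0.72,-0.4,0.02,-0.5,0,-0.0313,0,0.72,-0.4,0.02,-0.5,0,-0.0313,0,0.72,-0.8,0.04,-1,0,-0.0313,0,0.72,-0.8,0.04,-1,0,-0.0313,0,0.72,-0.8,0.04,-1,0,-0.0313,0,0.72,-0.8,0.04,-1,0,-0.0313,0,0.72,-0.8,0.04,-1,0,-0.0313,0,0.72,-0.8,0.04,-1,0,-0.0313,0,0.72]' 25
python3 - <<'E'
from h import *
print(rel([.558,.076,.17],down(1.358)),rel([.558,.076,.125],down(1.358)))
E
```

```text
time: 1.1
tcp_pos: [0.4579, 0.1999, 0.2067]
tcp_rot: [0.551, 0.444, -0.445, -0.55]
force: [0.4, 0.6, 0.8]
gripper_width: 0.0632
(array([-0.1997,  0.0737, -0.2481]), array([-0.0002, -0.    , -0.001 ])) (array([-0.1996,  0.1637, -0.2481]), array([-0.0002, -0.    , -0.001 ]))
```

```bash
python3 -m pendant '[-0.1997,0.04,-0.2481,0,0,0,0.65,-0.1997,0.04,-0.2481,0,0,0,0.65,-0.1997,0.04,-0.2481,0,0,0,0.65,-0.1997,0.04,-0.2481,0,0,0,0.65,-0.1997,0.07,-0.2481,0,0,0,0.65,-0.1997,0.07,-0.2481,0,0,0,0.65,-0.1997,0.07,-0.2481,0,0,0,0.65,-0.1997,0.07,-0.2481,0,0,0,0.65]'
python3 - <<'E'
from h import *
print(rel([.558,.076,.17],down(1.358)),rel([.558,.076,.125],down(1.358)))
im=capture("scene");cv2.imwrite("pics/a1.png",cv2.resize(im[90:240,170:370],None,fx=4,fy=4,interpolation=2))
E
```

```text
time: 1.77
tcp_pos: [0.5573, 0.0767, 0.1719]
tcp_rot: [0.55, 0.444, -0.445, -0.55]
force: [0.8, 0.5, 0.4]
gripper_width: 0.0571
(array([-0.001 ,  0.0038, -0.0017]), array([-0.0008,  0.0005, -0.0011])) (array([-0.0008,  0.0938, -0.0018]), array([-0.0008,  0.0005, -0.0011]))
```

View pics/a1.png

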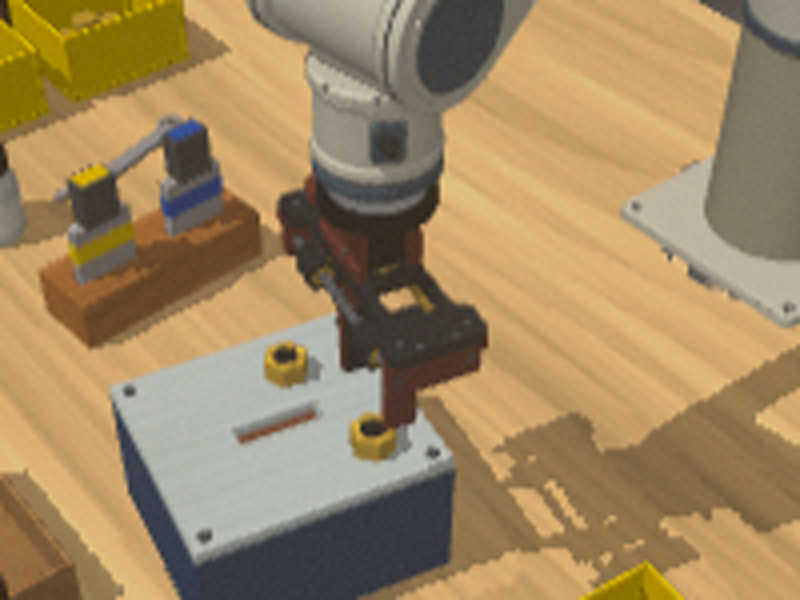

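The fingers straddle the near nut (373,437 in the crop) from above, so I'm descending and gripping.

```bash
python3 -m pendant '[-0.001,0.03,-0.0018,0,0,0,0.65,-0.001,0.06,-0.0018,0,0,0,0.65,-0.001,0.08,-0.0018,0,0,0,0.65,-0.001,0.094,-0.0018,0,0,0,0.65,-0.001,0.094,-0.0018,0,0,0,0.65,-0.001,0.094,-0.0018,0,0,0,0.3,-0.001,0.094,-0.0018,0,0,0,0,-0.001,0.094,-0.0018,0,0,0,0,-0.001,0.094,-0.0018,0,0,0,0,-0.001,0.094,-0.0018,0,0,0,0,-0.001,0.094,-0.0018,0,0,0,0,-0.001,0.094,-0.0018,0,0,0,0]' 25
python3 - <<'E'
from h import *
print(rel([.55,.295,.2],down(1.358)))
E
```

```text
time: 2.82
tcp_pos: [0.5587, 0.0762, 0.1259]
tcp_rot: [0.55, 0.444, -0.445, -0.55]
force: [-1.5, 0.6, 5.0]
gripper_width: 0.0325
(array([ 0.424 , -0.1487,  0.1088]), array([ 0.0004,  0.0008, -0.0007]))
```

```bash
python3 -m pendant '[0,0,0,0,0,0,0,0,-0.06,0,0,0,0,0,0,-0.12,0,0,0,0,0,0.424,-0.12,0.109,0,0,0,0,0.424,-0.12,0.109,0,0,0,0,0.424,-0.12,0.109,0,0,0,0,0.424,-0.12,0.109,0,0,0,0,0.424,-0.12,0.109,0,0,0,0,0.424,-0.12,0.109,0,0,0,0,0.424,-0.12,0.109,0,0,0,0,0.424,-0.12,0.109,0,0,0,0,0.424,-0.12,0.109,0,0,0,0]' 25
python3 - <<'E'
from h import *
print(rel([.55,.295,.06],down(1.358)))
im=np.vstack([cv2.resize(capture("scene")[150:310,220:420],None,fx=3,fy=3)[:,:600],cv2.resize(capture("top")[160:230,150:290],None,fx=3,fy=3).copy()[:,:420] if 0 else np.zeros((1,600,3),np.uint8)])
cv2.imwrite("pics/a2.png",im)
E
```

```text
time: 3.82
tcp_pos: [0.5496, 0.2936, 0.1851]
tcp_rot: [0.551, 0.444, -0.445, -0.55]
force: [-0.3, -1.0, -1.0]
gripper_width: 0.0321
(array([ 3.500e-03,  2.503e-01, -2.000e-04]), array([-0.0001,  0.0004, -0.0015]))
```

View pics/a2.png

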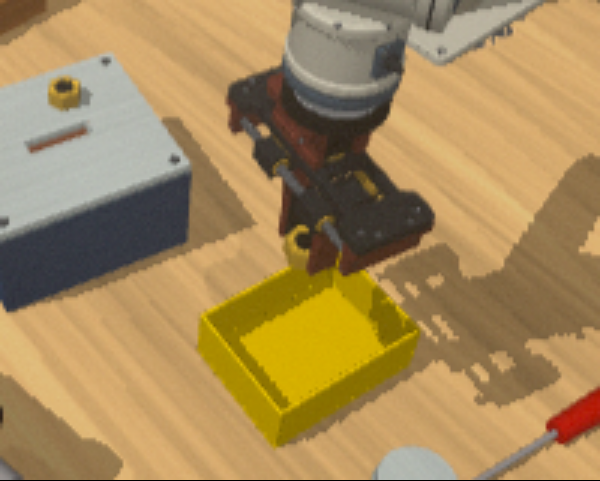

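The nut hangs at the fingertips above the bin, with the rest as expected. I'll lower and release it.

```bash
python3 -m pendant '[0.002,0.08,-0.02,0,0,0,0,0.002,0.16,-0.02,0,0,0,0,0.002,0.24,-0.02,0,0,0,0,0.002,0.25,-0.02,0,0,0,0,0.002,0.25,-0.02,0,0,0,0.5,0.002,0.25,-0.02,0,0,0,0.65,0.002,0.25,-0.02,0,0,0,0.65,0.002,0.17,-0.02,0,0,0,0.65,0.002,0.09,-0.02,0,0,0,0.65,0.002,0.01,-0.02,0,0,0,0.65,0.002,-0.05,-0.02,0,0,0,0.65,0.002,-0.05,-0.02,0,0,0,0.65]' 25
python3 - <<'E'
from h import *
for z in (.17,.122): print(rel([.5637,-.0245,z],down(1.358)))
E
```

```text
time: 4.87
tcp_pos: [0.5643, 0.2944, 0.2211]
tcp_rot: [0.552, 0.449, -0.439, -0.549]
force: [1.1, 0.5, 0.7]
gripper_width: 0.0571
(array([-0.6245,  0.0987, -0.1324]), array([ 0.0085, -0.0001,  0.0055]))
(array([-0.6253,  0.1947, -0.1312]), array([ 0.0085, -0.0001,  0.0055]))
```

```bash
python3 -m pendant '[-0.624,0.04,-0.132,0.0085,0,0.0055,0.65,-0.624,0.04,-0.132,0.0085,0,0.0055,0.65,-0.624,0.04,-0.132,0.0085,0,0.0055,0.65,-0.624,0.04,-0.132,0.0085,0,0.0055,0.65,-0.624,0.04,-0.132,0.0085,0,0.0055,0.65,-0.624,0.04,-0.132,0.0085,0,0.0055,0.65,-0.624,0.04,-0.132,0.0085,0,0.0055,0.65,-0.624,0.04,-0.132,0.0085,0,0.0055,0.65,-0.624,0.04,-0.132,0.0085,0,0.0055,0.65,-0.624,0.09,-0.132,0.0085,0,0.0055,0.65,-0.624,0.09,-0.132,0.0085,0,0.0055,0.65,-0.624,0.09,-0.132,0.0085,0,0.0055,0.65]'
python3 - <<'E'
from h import *
print(rel([.5637,-.0245,.122],down(1.358)))
for b in blobs(capture("scene"),(18,110,60),(35,255,255),(225,165,290,210),40):print(b)
im=capture("top");print([b[:2] for b in blobs(im,(18,90,60),(35,255,255),(225,165,290,210),20)])
cv2.imwrite("pics/t1.png",im)
E
```

```text
time: 5.87
tcp_pos: [0.563, -0.0236, 0.1748]
tcp_rot: [-0.55, -0.444, 0.444, 0.55]
force: [-0.4, 0.9, -0.6]
gripper_width: 0.057
(array([-0.0015,  0.1057, -0.0017]), array([-0.0004,  0.0001,  0.0001]))
(81.0, (284.4567901234568, 193.06172839506172), ((283.5, 195.0), (11.0, 28.0), -0.0))
(78.0, (240.85897435897436, 181.10256410256412), ((240.84483337402344, 180.63792419433594), (10.21324348449707, 10.584633827209473), 21.801410675048828))
[]
```

```bash
python3 -m pendant '[-0.001,0.04,-0.0018,0,0,0,0.65,-0.001,0.07,-0.0018,0,0,0,0.65,-0.001,0.09,-0.0018,0,0,0,0.65,-0.001,0.105,-0.0018,0,0,0,0.65,-0.001,0.105,-0.0018,0,0,0,0.65,-0.001,0.105,-0.0018,0,0,0,0.3,-0.001,0.105,-0.0018,0,0,0,0,-0.001,0.105,-0.0018,0,0,0,0,-0.001,0.105,-0.0018,0,0,0,0,-0.001,0.105,-0.0018,0,0,0,0,-0.001,0.105,-0.0018,0,0,0,0,-0.001,0.0,-0.0018,0,0,0,0]' 25
python3 - <<'E'
from h import *
print(rel([.505,.295,.2],down(1.358)))
E
```

```text
time: 6.97
tcp_pos: [0.5601, -0.0238, 0.1587]
tcp_rot: [-0.547, -0.441, 0.447, 0.553]
force: [-0.3, 0.3, -1.0]
gripper_width: 0.0297
(array([ 0.6001, -0.0807,  0.2428]), array([-0.0076,  0.0005, -0.001 ]))
```

```bash
python3 -m pendant '[0,-0.08,0,0,0,0,0,0.6,-0.08,0.24,-0.0076,0,0,0,0.6,-0.08,0.24,-0.0076,0,0,0,0.6,-0.08,0.24,-0.0076,0,0,0,0.6,-0.08,0.24,-0.0076,0,0,0,0.6,-0.08,0.24,-0.0076,0,0,0,0.6,-0.08,0.24,-0.0076,0,0,0,0.6,-0.08,0.24,-0.0076,0,0,0,0.6,-0.08,0.24,-0.0076,0,0,0,0.6,-0.08,0.24,-0.0076,0,0,0,0.6,-0.08,0.24,-0.0076,0,0,0,0.6,-0.08,0.24,-0.0076,0,0,0]'
python3 - <<'E'
from h import *
print(get_obs()['gripper_width'],rel([.505,.295,.06],down(1.358)))
E
```

```text
time: 7.97
tcp_pos: [0.506, 0.2942, 0.1993]
tcp_rot: [0.55, 0.444, -0.445, -0.55]
force: [-0.1, 0.4, -1.5]
gripper_width: 0.0295
0.029471459775104993 (array([0.0019, 0.2787, 0.0022]), array([-0.0003,  0.0009, -0.0016]))
```

```bash
python3 -m pendant '[0,0.08,0,0,0,0,0,0,0.16,0,0,0,0,0,0,0.24,0,0,0,0,0,0,0.278,0,0,0,0,0,0,0.278,0,0,0,0,0.5,0,0.278,0,0,0,0,0.65,0,0.278,0,0,0,0,0.65,0,0.2,0,0,0,0,0.65,0,0.12,0,0,0,0,0.65,0,0.04,0,0,0,0,0.65,0,-0.04,0,0,0,0,0.65,0,-0.1,0,0,0,0,0.65]'
python3 - <<'E'
from h import *
yaw=np.pi/2+.065
print(rel([.5703,-.301,.28],down(yaw)))
E
```

```text
time: 8.97
tcp_pos: [0.5075, 0.2946, 0.2558]
tcp_rot: [0.551, 0.446, -0.442, -0.549]
force: [0.5, -0.1, 0.7]
gripper_width: 0.0573
(array([-1.1381, -0.0493, -0.3735]), array([ 0.0037, -0.1846,  0.0012]))
```

```bash
python3 -m pendant '[-1,-0.05,-0.34,0.0037,-0.1846,0,0.6,-1,-0.05,-0.34,0.0037,-0.1846,0,0.6,-1,-0.05,-0.34,0.0037,-0.1846,0,0.6,-1,-0.05,-0.34,0.0037,-0.1846,0,0.6,-1,-0.05,-0.34,0.0037,-0.1846,0,0.6,-1,-0.05,-0.34,0.0037,-0.1846,0,0.6,-1,-0.05,-0.34,0.0037,-0.1846,0,0.6,-1,-0.05,-0.34,0.0037,-0.1846,0,0.6,-1,-0.05,-0.34,0.0037,-0.1846,0,0.6,-1,-0.05,-0.34,0.0037,-0.1846,0,0.6,-1,-0.05,-0.34,0.0037,-0.1846,0,0.6,-1,-0.05,-0.34,0.0037,-0.1846,0,0.6]'
python3 - <<'E'
from h import *
yaw=np.pi/2+.065
for z in(.18,.11):print(rel([.5703,-.301,z],down(yaw)))
im=capture("scene");cv2.imwrite("pics/s2.png",im[100:310,160:400])
cv2.imwrite("pics/a3.png",cv2.resize(im[100:310,160:400],None,fx=2.5,fy=2.5,interpolation=2))
E
```

```text
time: 9.97
tcp_pos: [0.5647, -0.199, 0.2818]
tcp_rot: [0.485, 0.517, -0.515, -0.482]
force: [1.9, -0.4, 0.1]
gripper_width: 0.0524
(array([-0.2043,  0.2036,  0.0029]), array([ 0.0031, -0.0004, -0.0001]))
(array([-0.2043,  0.3436,  0.0035]), array([ 0.0031, -0.0004, -0.0001]))
```

View pics/a3.png

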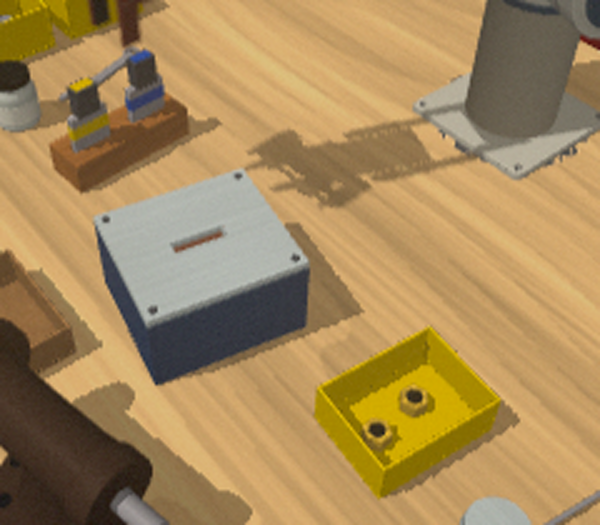

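Both nuts lie in the bin (378,432 and 414,400 in the crop) and the guard is clear. Next is the gate.

```bash
python3 -m pendant '[-0.2043,0,0.003,0.003,0,0,0.6,-0.2043,0,0.003,0.003,0,0,0.6,-0.2043,0,0.003,0.003,0,0,0.6,-0.2043,0.08,0.003,0.003,0,0,0.6,-0.2043,0.16,0.003,0.003,0,0,0.6,-0.2043,0.2,0.003,0.003,0,0,0.6,-0.2043,0.2,0.003,0.003,0,0,0.6]'
python3 - <<'E'
from h import *
print(rel([.5703,-.301,.11],down(np.pi/2+.065)))
A=cv2.resize(capture("scene")[80:180,165:285],None,fx=5,fy=5,interpolation=2)
cv2.imwrite("pics/a4.png",A)
E
```

```text
time: 10.6
tcp_pos: [0.5688, -0.3073, 0.1801]
tcp_rot: [-0.484, -0.514, 0.516, 0.485]
force: [0.0, 0.2, 0.1]
gripper_width: 0.0529
(array([ 0.0126,  0.1401, -0.0041]), array([-0.0018, -0.0029, -0.001 ]))
```

View pics/a4.png

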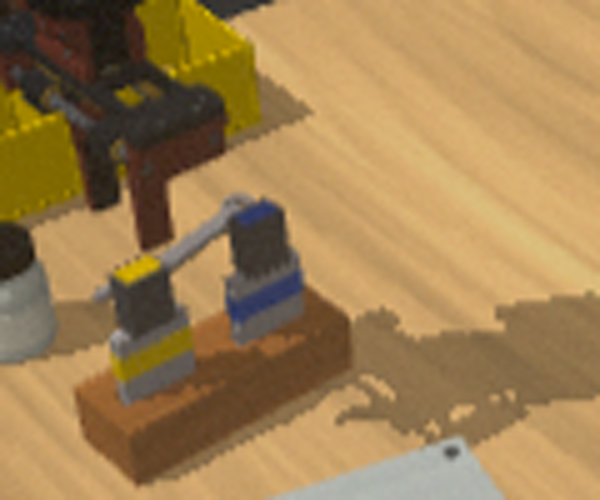

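The fingertips (103,208) and (152,250) straddle the yellow head top (138,268) once the 6 mm y correction is applied. Descending.

```bash
python3 -m pendant '[0.0126,0,-0.004,0,-0.003,0,0.6,0.0126,0.02,-0.004,0,-0.003,0,0.6,0.0126,0.06,-0.004,0,-0.003,0,0.6,0.0126,0.1,-0.004,0,-0.003,0,0.6,0.0126,0.13,-0.004,0,-0.003,0,0.6,0.0126,0.14,-0.004,0,-0.003,0,0.6,0.0126,0.14,-0.004,0,-0.003,0,0.6,0.0126,0.14,-0.004,0,-0.003,0,0.35,0.0126,0.14,-0.004,0,-0.003,0,0.25,0.0126,0.14,-0.004,0,-0.003,0,0,0.0126,0.14,-0.004,0,-0.003,0,0,0.0126,0.14,-0.004,0,-0.003,0,0]' 45
python3 - <<'E'
from h import *
o=get_obs();print(o['wrist_torque'],rel([.5703,-.301,.27],down(np.pi/2+.065)))
E
```

```text
time: 11.65
tcp_pos: [0.5724, -0.3019, 0.1135]
tcp_rot: [-0.485, -0.515, 0.517, 0.482]
force: [0.8, -0.4, 0.1]
gripper_width: 0.0229
[ 0.02851474 -0.01447209  0.07661469] (array([ 0.0008, -0.3129,  0.0036]), array([ 0.0009,  0.0004, -0.0028]))
```

```bash
python3 -m pendant '[0,0,0,0,0,0,0,0,0,0,0,0,0,0,0,-0.03,0,0,0,0,0,0,-0.06,0,0,0,0,0,0,-0.1,0,0,0,0,0,0,-0.15,0,0,0,0,0,0,-0.2,0,0,0,0,0,0,-0.25,0,0,0,0,0,0,-0.3,0,0,0,0,0,0,-0.32,0,0,0,0,0,0,-0.32,0,0,0,0,0,0,-0.32,0,0,0,0,0]' 45
python3 - <<'E'
from h import *
o=get_obs();print(o['gripper_width'],rel([.5993,.0145,.275],down(np.pi/2-.212)))
E
```

```text
time: 12.65
tcp_pos: [0.5717, -0.3011, 0.2725]
tcp_rot: [-0.484, -0.515, 0.517, 0.482]
force: [-0.5, -0.5, -5.4]
gripper_width: 0.0218
0.021753665175180237 (array([ 0.6261, -0.0072, -0.0965]), array([ 0.0007,  0.185 , -0.0024]))
```

```bash
python3 -m pendant '[0.05,-0.01,-0.01,0,0.03,0,0,0.12,-0.01,-0.02,0,0.06,0,0,0.19,-0.01,-0.03,0,0.1,0,0,0.26,-0.01,-0.04,0,0.13,0,0,0.33,-0.01,-0.05,0,0.16,0,0,0.4,-0.01,-0.065,0,0.185,0,0,0.47,-0.01,-0.08,0,0.185,0,0,0.53,-0.01,-0.09,0,0.185,0,0,0.58,-0.01,-0.0965,0,0.185,0,0,0.61,-0.01,-0.0965,0,0.185,0,0,0.626,-0.01,-0.0965,0,0.185,-0.002,0,0.626,-0.01,-0.0965,0,0.185,-0.002,0]' 45
python3 - <<'E'
from h import *
o=get_obs();print(o['gripper_width'],rel([.5993,.0145,.275],down(np.pi/2-.212)))
T=capture("top");S=capture("scene");cv2.imwrite("pics/T5.png",T);cv2.imwrite("pics/S5.png",S)
cv2.imwrite("pics/a5.png",cv2.resize(S[100:230,190:310],None,fx=4.5,fy=4.5,interpolation=2))
E
```

```text
time: 13.65
tcp_pos: [0.5984, 0.0155, 0.2749]
tcp_rot: [-0.549, -0.444, 0.445, 0.55]
force: [-0.0, -0.2, -4.5]
gripper_width: 0.0218
0.021780736494886488 (array([-0.0015, -0.0003, -0.0022]), array([-0.001 ,  0.0011, -0.0005]))
```

View pics/a5.png

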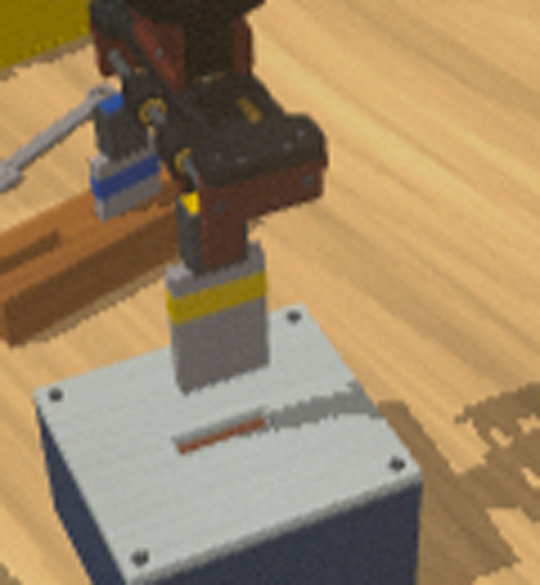

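The gate hangs upright above the slot. Its foot corners show at (185,392), (268,362) and (172,378), and the slot at (172..268, 408..455). I'll measure the offset.

```bash
python3 - <<'E'
from h import *
f=lambda x,y:((x+.5)/4.5-.5+190,(y+.5)/4.5-.5+100)
c=np.array([.5993,.0145]);u=np.array([np.cos(-.212),np.sin(-.212)]);v=np.array([-u[1],u[0]])
for nm,p in(("+x+y",(184,393)),("-x+y",(269,363)),("+x-y",(172,378))):
    q=ray("scene",f(*p),.1694)[:2]-c;print(nm,np.round([q@u*1e3,q@v*1e3],1))
print("expect +-30,6; slot corners expect +-32,+-8")
for p in((171,440),(181,456),(268,424),(260,409)):
    q=ray("scene",f(*p),.12)[:2]-c;print(np.round([q@u*1e3,q@v*1e3],1))
# band yellow, edges
im=cv2.imread("pics/S5.png")
for b in blobs(im,(20,120,60),(35,255,255),(222,155,252,175),20):
    print(b);print([np.round([ (ray("scene",q,.2394)[:2]-c)@u*1e3,(ray("scene",q,.2394)[:2]-c)@v*1e3],1).tolist() for q in cv2.boxPoints(b[2])])
# cross-check: where pixels of ideal foot corners fall (crop coordinates)
for a,b in((30,6),(-30,6),(30,-6)):
    q=c+u*a/1e3+v*b/1e3;p=proj("scene",np.r_[q,.1694]);print(a,b,np.round([(p[0]-190+.5)*4.5-.5,(p[1]-100+.5)*4.5-.5],1))
E
```

```text
+x+y [26.3  3.9]
-x+y [-32.6   2.5]
+x-y [ 28.1 -11.9]
expect +-30,6; slot corners expect +-32,+-8
[34.5 -7. ]
[34.   8.9]
[-28.2   7.4]
[-29.1  -7.5]
(133.0, (237.6315789473684, 165.8421052631579), ((238.0304718017578, 165.83401489257812), (6.958902359008789, 23.092918395996094), 77.19573211669922))
[[27.9, -12.1], [-35.4, -4.7], [-27.6, 22.5], [34.3, 14.9]]
30 6 [179.8 397. ]
-30 6 [267.5 367.7]
30 -6 [172.6 384.8]
```

```bash
python3 -m pendant '[0.001,0.02,-0.008,0,0,0,0,0.001,0.045,-0.008,0,0,0,0,0.001,0.07,-0.008,0,0,0,0,0.001,0.085,-0.008,0,0,0,0,0.001,0.085,-0.008,0,0,0,0,0.001,0.085,-0.008,0,0,0,0]' 45
python3 - <<'E'
from h import *
o=get_obs();c=np.array([.5993,.0145]);u=np.array([np.cos(-.212),np.sin(-.212)]);v=np.array([-u[1],u[0]])
q=o['tcp_pos'][:2]-c;print("tcp in slot mm",q@u*1e3,q@v*1e3,o['force'])
S=capture("scene");cv2.imwrite("pics/S6.png",S);T=capture("top");cv2.imwrite("pics/T6.png",T)
a=cv2.resize(S[150:210,215:275],None,fx=10,fy=10,interpolation=2);cv2.imwrite("pics/a6.png",a)
E
```

```text
time: 14.25
tcp_pos: [0.6024, 0.0129, 0.232]
tcp_rot: [-0.55, -0.443, 0.445, 0.55]
force: [0.0, 0.1, -4.7]
gripper_width: 0.0221
tcp in slot mm 3.3865642913107203 -0.9308654729596544 [ 0.04348757  0.07927419 -4.74447559]
```

View pics/a6.png

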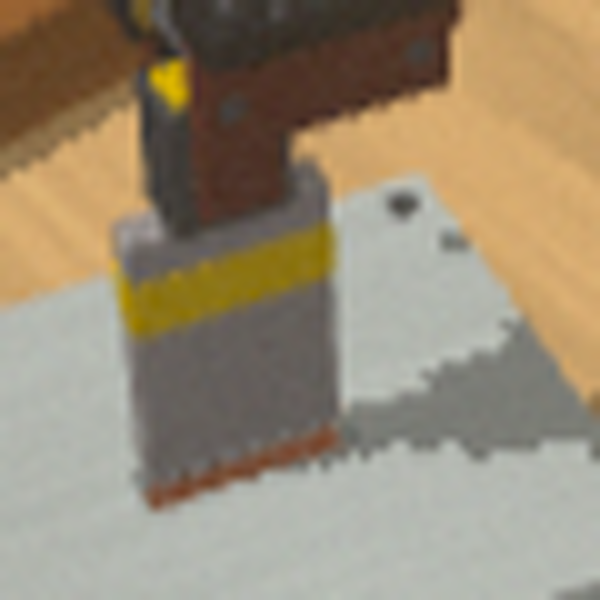

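The foot's lower edge runs (150,492)–(340,430) and the slot's near edge (150,508)–(338,442), both in the crop.

```bash
python3 - <<'E'
from h import *
f=lambda x,y:((x+.5)/10-.5+215,(y+.5)/10-.5+150)
c=np.array([.5993,.0145]);u=np.array([np.cos(-.212),np.sin(-.212)]);v=np.array([-u[1],u[0]])
def s(p,z):
    q=ray("scene",f(*p),z)[:2]-c;return np.round([q@u*1e3,q@v*1e3],1)
for z in(.1265,.13):print("foot",z,s((150,492),z),s((341,430),z))
print("slot",s((150,509),.12),s((338,444),.12))
# plate hole and original slot centroid in scene0, as reference: brownish/dark slot mask
im=cv2.imread("pics/scene0.png").astype(int);g=im[...,0]-im[...,2]
m=np.zeros(g.shape,np.uint8);m[185:205,222:256]=((im.max(2)<150)|(im[...,2]-im[...,0]>15))[185:205,222:256]
cs,_=cv2.findContours(m,cv2.RETR_EXTERNAL,cv2.CHAIN_APPROX_NONE);k=max(cs,key=cv2.contourArea);print(cv2.minAreaRect(k))
for q in cv2.boxPoints(cv2.minAreaRect(k)):
    w=ray("scene",q,.12)[:2]-c;print(np.round([w@u*1e3,w@v*1e3],1))
E
```

```text
foot 0.1265 [33.3  6.3] [-26.6   7.8]
foot 0.13 [34.3  9.5] [-25.3  10.9]
slot [34.   6.8] [-25.8   6.8]
((239.11077880859375, 195.3138427734375), (4.215721130371094, 22.188007354736328), 70.55996704101562)
[33. -8.]
[-34.6  -8.9]
[-31.5   8. ]
[35.3  8.5]
```

```bash
python3 -m pendant '[0.001,0,0.005,0,0,0,0,0.001,0,0.005,0,0,0,0,0.001,0.005,0.005,0,0,0,0,0.001,0.01,0.005,0,0,0,0,0.001,0.015,0.005,0,0,0,0,0.001,0.02,0.005,0,0,0,0,0.001,0.025,0.005,0,0,0,0,0.001,0.03,0.005,0,0,0,0,0.001,0.03,0.005,0,0,0,0]' 45
cat > st.py <<'E'
from h import *
o=get_obs();c=np.array([.5993,.0145]);u=np.array([np.cos(-.212),np.sin(-.212)]);v=np.array([-u[1],u[0]])
q=o['tcp_pos'][:2]-c;F=o['force'];W=o['wrist_torque']
print("tcp slot mm",q@u*1e3,q@v*1e3,"z",o['tcp_pos'][2],"F slot",F[:2]@u,F[:2]@v,F[2],"torque",W,"rot",rel([0,0,0],down(np.pi/2-.212))[1])
E
python3 st.py
```

```text
time: 15.1
tcp_pos: [0.6006, 0.014, 0.2177]
tcp_rot: [0.55, 0.444, -0.445, -0.55]
force: [-0.6, -0.6, -5.0]
gripper_width: 0.0221
tcp slot mm 1.3449942036824267 -0.17684649873208533 z 0.21765556949971576 F slot -0.42361003067200903 -0.7428522805193465 -4.950954721043964 torque [-0.01264503  0.05209639 -0.00881548] rot [-0.0003 -0.0001 -0.001 ]
```

The foot is past the guard's top face with no contact force. Continuing down.

```bash
python3 -m pendant '[0,0.01,0,0,0,0,0,0,0.02,0,0,0,0,0,0,0.03,0,0,0,0,0,0,0.04,0,0,0,0,0,0,0.05,0,0,0,0,0,0,0.06,0,0,0,0,0,0,0.06,0,0,0,0,0]' 45
python3 st.py
```

```text
time: 15.68
tcp_pos: [0.5998, 0.014, 0.1863]
tcp_rot: [-0.55, -0.443, 0.445, 0.55]
force: [-1.0, -0.9, -6.1]
gripper_width: 0.0217
tcp slot mm 0.6042090180044395 -0.3983646134402012 z 0.18626607187916006 F slot -0.7388158016190907 -1.1065208376100433 -6.118669508537155 torque [ 0.06641066 -0.0063482  -0.03413778] rot [-0.0017 -0.0002 -0.0013]
```

```bash
python3 -m pendant '[0,0.012,0,0,0,0,0,0,0.024,0,0,0,0,0,0,0.036,0,0,0,0,0,0,0.048,0,0,0,0,0,0,0.06,0,0,0,0,0,0,0.0655,0,0,0,0,0,0,0.0655,0,0,0,0,0,0,0.0655,0,0,0,0,0]' 45
python3 st.py; python3 - <<'E'
from h import *
S=capture("scene");cv2.imwrite("pics/a7.png",cv2.resize(S[145:205,210:270],None,fx=10,fy=10,interpolation=2))
E
```

```text
time: 16.35
tcp_pos: [0.5997, 0.0139, 0.1534]
tcp_rot: [-0.55, -0.443, 0.445, 0.55]
force: [0.4, 0.1, -4.9]
gripper_width: 0.0219
tcp slot mm 0.535232230184969 -0.4511475358633404 z 0.1533659330932761 F slot 0.33325082174536164 0.14301127173261702 -4.854176379786486 torque [-0.00326568 -0.01950769  0.00397363] rot [-0.0018 -0.0001 -0.0013]
```

View pics/a7.png

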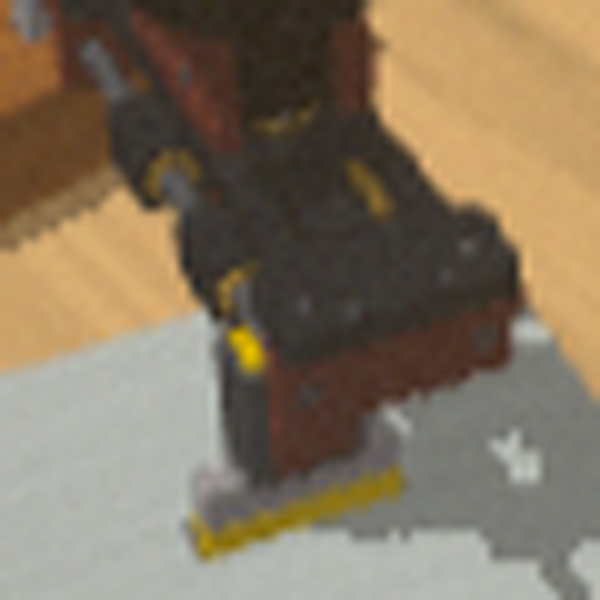

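The gate stands in the slot with about half its yellow band visible above the guard (band at (200–400, 470–558)). The wrist carries its full weight, -4.9 N, and it is at rest. Handing in.

```bash
python3 -c "
from station import *
o=get_obs();print(o['gripper_width'],max(abs(v) for v in o['joint_velocities']))
print(finish_job())"
```

```text
0.021865759383557986 0.004938868747713744
the job is handed in; nothing more can be done
None
```

I dropped both brass nuts into the yellow bin, then took the yellow-banded gate from the rack and lowered it through the slot. I handed the job in after about 16.4 s of the 72 s, still gripping the gate at 45 N.

**Last checks:**
- **Nuts:** a picture taken before the gate was moved showed both nuts in the upright bin. I did not look at the bin again at the very end.
- **Gate position:** the gripper was 0.5 mm off the slot centre in x and 0.5 mm in y. About half of the yellow band showed above the guard, so it may sit 1–2 mm high.
- **Hanging and at rest:** the wrist carried the gate's full weight (-4.9 N) with almost no side force. The jaws were 21.9 mm apart on the 22 mm head, and the joint speeds were near zero.
- **Other things:** the last pictures with the blue-banded gate in view showed it still in its rack slot. I saw no contact with anything else, but I did not measure the other things again.

**Disagreements:**
- **Gate offset along the slot:** two pictures differed by about 2 mm, because the height of the gate's foot and the slot's ends were hard to read. The gate went through the slot with no noticeable contact force, which settled it.
- **First nut:** it was gripped slightly off its flats, with the jaws at 32 mm instead of 30 mm, but it still landed in the bin.

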